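# Dock the lamp carriage on the slotted rail and lock it with the quarter-turn bolt

### The arm

A 6-joint arm with a two-finger parallel gripper is mounted at the origin on the work surface. World frame = base frame: x ahead of the robot, y to its left, z up, the work surface at z = 0. Lengths are in m, angles in rad, forces in N, time in s.
With the tool pointing down it reaches from about 0.325 to 0.925 m from the base axis. Payload 3.1 kg.
Tool frame: the origin (TCP) lies at the very end of the fingers, on their centre line; the grasp point (between the pads) lies 19 mm behind it; z points along the fingers, y is the line along which they close (so a half turn about z gives the same grasp; the last joint's range is limited). The gripper opens to 85 mm and grips with 20 to 120 N. Pads are 22 mm wide; open, the fingers measure 114 mm over their backs; the gripper's body (76 mm by 85 mm) begins 54 mm behind the grasp point. The pads swing forward as they close: fully open they stand 13 mm farther back than shut.
Start: joints at [1.088, 0.217, 1.613, -0, 1.311, -0.112], TCP at [0.226, 0.583, 0.231] pointing down, gripper open.
Joint ranges: [-2.75, 2.75], [-0.78, 2.1], [0.31, 2.55], [-1.13, 4.27], [0.13, 2.63], [-2.58, 2.58]. Speed limits (rad/s): [2.79, 2.79, 3.14, 3.14, 3.14, 3.14].

### API

Orientations are given as a unit quaternion [x, y, z, w].
In Python, from plant import arm gives the robot as it stands.
- The arm moves only by the tool apply_moves, never from a script. Its argument "increments" is a list of rows, each a list of 7 numbers: the shift along the tool's x, y, z in mm, then the turn, a rotation vector about the tool's x, y, z in degrees, then the finger opening in mm, from 0 to 85.4. A call has 1 to 20 rows; each row shifts and turns the commanded pose from where the row before left it, along the tool's axes as they then stand; what a row does not reach is not made up. A row lasts 1/10 s, in which the tool goes at most 50 mm and 8.59 degrees, less where a joint would pass 70% of its speed; a pose out of reach is approached as far as the arm can. A call is refused whole if a number of a shift passes 50 or a number of a turn 8.59, either way. A call with a gripper value outside its range is refused whole. The fingers move at their own pace and stop on an object; the grip force is fixed at half the most. Time passes only in rows, so rows that do not move let the fingers close. It gives the time, the measured TCP pose, the force, the opening and the grip force at its end, in the units of the state.
- arm.get_obs(): the state, without advancing time (a new reading comes with each control period).
- arm.snapshot(name): name is "side" or "top"; returns (picture, depth): 420x560x3 uint8, blue, green, red; 420x560 float32, m along the optical axis (not along the pixel's ray), 0 where there is no reading.
- arm.get_calibration(name): a dict with "fx", "fy", "cx", "cy" (pixels), "k1" (the pictures are not rectified: a ray, as slopes to the right and down, at radius r is drawn at 1 + k1 r^2 times it, then the intrinsics apply), "rvec" (rotation vector, rad) and "tvec" (3), from world to camera coordinates, as OpenCV has them. Camera axes: x right, y down, z forward; pixel columns grow to the right and rows downward; lengths in m; the calibration is good to about 2 mm. A picture is of the moment at which its call begins. get_calibration takes no time and is no camera call.
- arm.close_job(): hands the job in; it is judged then, once.
The state is a dict: "clock": time; "joint_pos": joint angles; "qvel": joint speeds; "effort": joint torques, N m; "ee_pos": TCP position; "ee_rot": TCP orientation; "ft_force": force on the tool from outside, world axes, zero at the start; "moment": the same for the moment, N m; "gripper_width": finger opening in m; "grasp_force": force on a finger pad.
Only numpy, scipy, OpenCV 4.12 (cv2) and the standard library are available. Lean on these libraries where they do the work, as an engineer would, in place of code of your own. Each camera call takes 0.05 s, during which the arm holds its last target. There are 200 camera calls.

### The job

Get the microscope lamp ready: slide the lamp carriage along the bench rail towards the microscope until it clicks fully home against the end stop. Then take the red-winged hold-down bolt from the rack, lower it through the carriage's opening into the rail slot with its wings along the rail until its flange sits flat on the carriage, and twist it a quarter turn, either way, so that it is locked with its wings square across the rail, over the white marks. Let go, and leave the microscope and everything else on the bench and in the rack where it is.

Things in the scene. Friction and masses are not known exactly. Their poses are not given: they have to be found in the camera images.
- rail: Aluminium T-slot rail fixed to the bench, 420 mm long, 80 wide, 40 high. Origin under its centre on the bench, y along the rail towards the microscope, z up. Top face at z = 40; the slot along its middle is 23 mm wide between two 8 mm thick lips, the channel under them 44 mm wide with its floor at z = 12. Dark end stops stand on both ends (up to z = 62).
- carriage (a joint): How far the lamp carriage has been slid along the rail (m): 0 = at the end away from the microscope, 0.18 = home against the stop nearest the microscope. It only slides, along the rail's +y as the value grows, with 1 to 2 N of drag; over the last 11 mm a spring ball must be pushed over a ridge (about 11 N at worst), then snaps it home and holds it.
- lamp_handle (a point): Centre of the black handle on top of the carriage's ivory lamp house: a bar 66 mm long across the rail, 14 thick along the rail and 12 high, its middle 134 mm above the bench, 18 mm free under it (lamp house top at 110 mm). Axes as the rail's: the bar lies along x. The lamp house reaches 28 mm behind (-y) and 46 mm ahead (+y) of it.
- opening (a point): Centre of the bolt opening in the grey saddle plate of the carriage, at the plate's top, 52 mm above the bench; axes as the rail's. 25 mm wide (x), 44 long (y), over the rail slot; plate 12 mm thick. It lies 110 mm behind (-y) the lamp handle and moves with it. White marks beside it on the plate, along its x, show where the wings point when locked.
- bolt_grip (a point): Centre of the red wing grip of the T-head hold-down bolt: a flat bar 62 mm long (along this point's x), 14 thick (y), 26 high (z up), with parallel sides. The whole bolt is 100 mm tall, 0.2 to 0.36 kg; the grip's centre lies 53 mm above the underside of its flange and the grip's top is the bolt's top. Either way round along x is the same.
- bolt_flange (a point): Centre of the underside of the bolt's steel flange (54 mm round, 6 thick). Same axes as the grip. It rests on the rack's top at first, and 52 mm above the bench on the saddle plate when seated.
- bolt_head (a point): Centre of the bolt's T-head, 26.5 mm under the flange: 34 mm long along x (the same way as the wings), 18 wide, 9 high, with a tapered foot (28 x 12 mm) 3 mm further down; the lowest point is 34 mm under the flange. The round neck above it is 17 mm thick and 22 mm long. With the wings along the rail it passes the slot; turned across either way, it is caught 2 mm under the lips; nothing stops the turn.
- rack: White rack for accessories fixed on the bench, 84 x 240 x 50 mm high, on the left or on the right in front of the robot. Origin under its centre on the bench, long side along its y, z up. Three pockets (24 along x, 40 along y, 42 deep) at y = -76, 0 and +76 mm; the bolt stands in one of them with its wings along the rack's y and its flange on the rack's top.
- filter_mid (a point): Bystander in the rack: black post (flange 54 mm round) with a round amber filter 60 mm across, 92 mm tall above the rack; this point is 30 mm above the flange's underside.
- knob_mid (a point): Bystander in the rack: steel post (flange 54 mm round) with a round blue knob 38 mm across, 60 mm tall above the rack; this point is 30 mm above the flange's underside.
- microscope: Ivory microscope, fixed, beside the rail's end: base 220 x 150 mm, 330 mm high to the top of the head, eyepieces up to 370 mm. Origin under the middle of its base on the bench. Not to be touched.
- slide_box: Bystander: flat blue box for glass slides, 85 x 208 x 34 mm, lying on the bench. Origin under its centre.
- glue_stick: Bystander: white and green glue stick standing upright, 28 mm round, 92 mm tall, beyond the rail. Origin under its centre.
- wash_bottle: Bystander: pale wash bottle with red cap and spout, 62 mm round, 166 mm tall (the thin spout reaches 50 mm sideways at the top), standing between the rack and the slide box. Origin under its centre.
- petri_dish: Bystander: glass dish, 90 mm round, 15 mm high, beyond the rail. Origin under its centre.
- beaker: Bystander: glass beaker, 68 mm round, 90 mm tall, beyond the rail. Origin under its centre.
Mind the look-alikes: they are no part of the job. What is shaped like the part that bears bolt_grip but brown or yellow is not meant.

How it is judged:
On the way, in this order (a step that is already met when the one before it is completed fails the run):
1. the lamp carriage is home: slid over the detent, within 3 mm of the end stop (value of joint carriage above 0.177 m), for 0.2 s.
2. the bolt stands in the opening, flange flat on the carriage, wings along the rail within 20 degrees (horizontal distance between bolt_flange and opening below 0.008 m and z of bolt_flange in the frame of rail between 0.049 and 0.0545 m and angle between bolt_flange's own z axis and vertical below 0.08 rad and value of joint carriage above 0.177 m and angle between the x axis of bolt_flange and the y axis of rail, either way round below 0.35 rad), for 0.1 s.
3. the bolt has been turned a quarter turn: wings across the rail within 17 degrees (horizontal distance between bolt_flange and opening below 0.008 m and z of bolt_flange in the frame of rail between 0.049 and 0.0545 m and angle between bolt_flange's own z axis and vertical below 0.08 rad and value of joint carriage above 0.177 m and angle between the x axis of bolt_flange and the x axis of rail, either way round below 0.3 rad), for 0.2 s.
At the end, for the whole second after the job is handed in: Carriage home within 3 mm of the end stop; bolt flange flat on the saddle plate (within 2.5 mm, tilt under 0.08 rad), its axis within 8 mm of the opening's centre, T-head under the rail's lips, wings square across the rail within 17 degrees; released and at rest (all of step 3 and z of bolt_head in the frame of rail below 0.028 m and linear speed of bolt below 0.02 m/s and angular speed of bolt below 0.2 rad/s and velocity of joint carriage below 0.01 m/s); the robot touches nothing.
It fails at once if a bystander is moved by more than 20 mm (distance of any of filter_mid, knob_mid, slide_box, glue_stick, wash_bottle, petri_dish, beaker from where it was at the start of the episode above 0.02 m).
It fails at once if the microscope is hit (contact force between anything else and microscope above 3 N).
It also fails if it takes over 59 s, if anything falls off the work surface, if the arm or the gripper's body presses on something with over 40 N, if the wrist force passes 120 N, or if a joint passes its speed limit or range.

## Working session

There is one attempt and no reset: what is moved stays moved. The work goes in short steps, Python scripts to look and compute and a tool call to move; the robot and the scene stay as the last step left them, time stands still between calls to the robot, and variables do not carry over. Pictures are saved under pics/ and viewed, at most 10 in all, crops included, and the job is handed in when it is done.

Besides the shell and the picture viewer there is one more tool, called after "Call:" by a JSON object that holds its "api" and its "payload". apply_moves: Moves the arm, as the interface text tells. Its arguments: {"type":"object","properties":{"increments":{"type":"array"}},"required":["increments"]}

```bash
mkdir -p pics; cat > h.py <<'E'
import numpy as np, cv2
from plant import arm
def cam(n):
    c=arm.get_calibration(n); R,_=cv2.Rodrigues(np.array(c['rvec'],float)); return c,R,np.array(c['tvec'],float).ravel()
def ray(n,u,v):
    c,R,t=cam(n)
    x=np.array([(u-c['cx'])/c['fx'],(v-c['cy'])/c['fy']]); p=x.copy()
    for _ in range(20): p=x/(1+c['k1']*(p@p))
    return -R.T@t, R.T@np.array([p[0],p[1],1.])
def atz(n,u,v,z):
    o,d=ray(n,u,v); return o+d*(z-o[2])/d[2]
def atd(n,u,v,D):
    r=D[int(v)-1:int(v)+2,int(u)-1:int(u)+2]; r=r[r>0]
    o,d=ray(n,u,v); return o+d*np.median(r)
def tri(n1,p1,n2,p2):
    o1,d1=ray(n1,*p1);o2,d2=ray(n2,*p2)
    s=np.linalg.lstsq(np.c_[d1,-d2],o2-o1,rcond=None)[0]
    a=o1+d1*s[0];b=o2+d2*s[1]; return (a+b)/2,np.linalg.norm(a-b)
E
python3 - <<'E'
from h import *
for n in ('side','top'):
    p,d=arm.snapshot(n); cv2.imwrite(f'pics/{n}1.png',p); np.save(f'{n}1.npy',d)
    c,R,t=cam(n); print(n,-R.T@t,R[2],c['fx'],c['k1'])
o=arm.get_obs(); print(o)
E
```

```text
side [0.48081976 0.64815416 0.83605192] [ 0.07264239 -0.63274488 -0.77094552] 408.4252555286449 0.0025681594378936384
top [0.30866832 0.03818006 1.21977409] [ 0.18357801  0.02275918 -0.98274164] 541.5756896282251 -0.00025771242608496175
{'clock': 0.1, 'joint_pos': array([ 1.08777355e+00,  2.17707160e-01,  1.61482201e+00, -1.15632005e-05,
        1.31127366e+00, -1.12211858e-01]), 'qvel': array([-1.56629979e-04, -9.26326505e-05, -3.89075349e-03,  5.56413476e-05,
       -5.93744439e-04, -4.08679463e-04]), 'effort': array([-9.39036727e-04, -3.98076546e+01, -3.04969740e+01, -2.60711267e-04,
        4.20472061e-03, -1.70498442e-07]), 'ee_pos': array([0.22612133, 0.5818575 , 0.23005595]), 'ee_rot': array([ 1.84343483e-01,  9.82861261e-01, -1.05814553e-03, -3.18719094e-04]), 'ft_force': array([-0.74279364,  0.56958868, -0.71274733]), 'moment': array([-0.02224477,  0.06400905,  0.01453536]), 'grasp_force': 0.0, 'gripper_width': 0.08556758383680411}
```

View pics/side1.png

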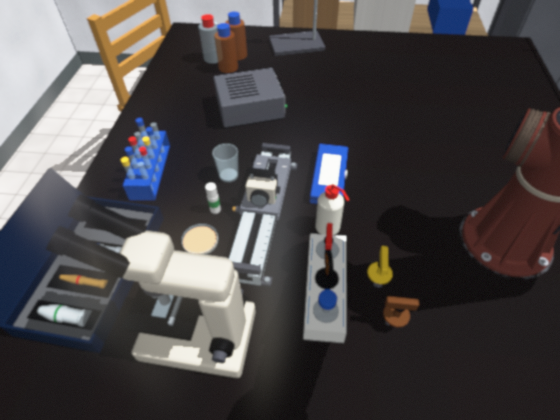

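View pics/top1.png

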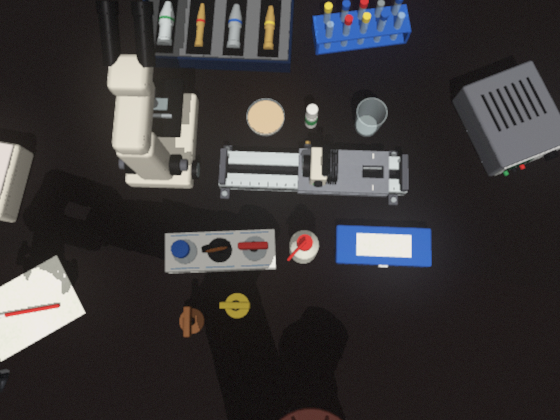

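The side view shows the rail running from (255,275) to (280,150), with the lamp house near (262,185) and the rack at (327,285). In the top view, the rail spans (220..408, 172), the lamp handle is near (333,165), the opening near (373,172), and the red bolt grip at (253,245). The wash bottle stands right next to the bolt at (304,246). Next I'll enlarge both.

```bash
python3 - <<'E'
import cv2
t=cv2.imread('pics/top1.png'); s=cv2.imread('pics/side1.png')
cv2.imwrite('pics/topc.png',cv2.resize(t[130:280,215:415],None,fx=4,fy=4,interpolation=cv2.INTER_CUBIC))
cv2.imwrite('pics/sidec.png',cv2.resize(s[140:290,220:360],None,fx=4,fy=4,interpolation=cv2.INTER_CUBIC))
E
```

```text
(no output)
```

View pics/topc.png

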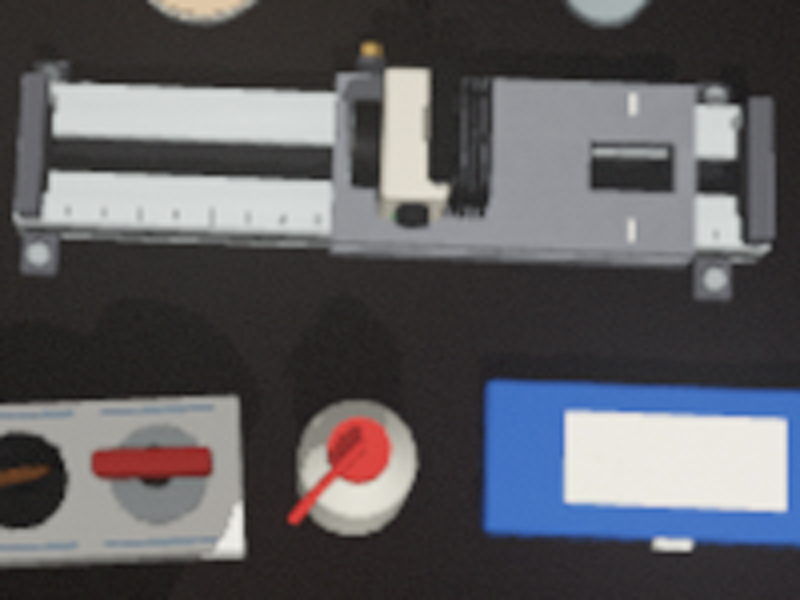

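View pics/sidec.png

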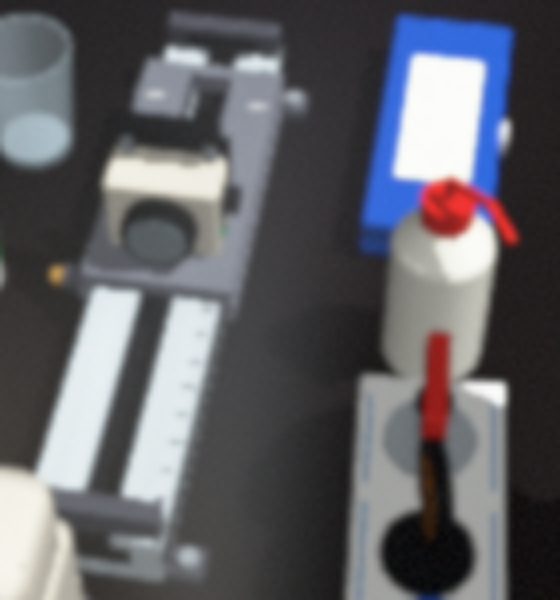

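The top crop puts the opening at about (632,168), the white marks at (632,103) and (631,230), and the bolt grip at (152,462) running from 93 to 211. The handle isn't clear against the black fins between (430..490,140), so I'll use depth.

```bash
cat >> h.py <<'E'
def cloud(n,D):
    c,R,t=cam(n); v,u=np.mgrid[0:420,0:560]
    K=np.array([[c['fx'],0,c['cx']],[0,c['fy'],c['cy']],[0,0,1.]])
    p=cv2.undistortPoints(np.c_[u.ravel(),v.ravel()].astype(np.float32)[:,None],K,np.array([c['k1'],0,0,0.]))[:,0]
    return ((np.c_[p,np.ones(len(p))]*D.reshape(-1,1)-t)@R).reshape(420,560,3)
E
python3 - <<'E'
from h import *
np.set_printoptions(precision=3,suppress=True,linewidth=200)
P={n:cloud(n,np.load(n+'1.npy')) for n in('top','side')}
T=P['top']
print('z map rows x cols 298..344 step2'); 
for r in range(148,186,3): print(r,(T[r,298:344:2,2]*1000).astype(int))
for n,z0,z1,nm in(('top',.105,.116,'house'),('side',.105,.116,'houseS'),('top',.127,.146,'handle'),('side',.127,.146,'handleS')):
    Q=P[n].reshape(-1,3); m=(Q[:,2]>z0)&(Q[:,2]<z1)&(Q[:,0]>.5)&(Q[:,0]<.75)&(abs(Q[:,1])<.1); q=Q[m]
    print(nm,m.sum(), np.percentile(q,[3,50,97],axis=0) if m.sum() else '')
for n in P:
    b=cv2.imread(f'pics/{n}1.png').astype(int); m=(b[...,2]>110)&(b[...,1]<70)&(b[...,0]<80)
    q=P[n]; 
    m&=(q[...,0]>.35)&(q[...,0]<.52)&(q[...,1]>.05)&(q[...,1]<.3)&(q[...,2]>.06); q=q[m]; print(n,'bolt',m.sum(),np.percentile(q,[2,50,98],axis=0)); 
    vv,uu=np.nonzero(m); print('px',uu.mean(),vv.mean(),uu.min(),uu.max(),vv.min(),vv.max()); tq=q[q[:,2]>np.percentile(q[:,2],98)-.006]; print('topface',tq.mean(0),np.linalg.svd(tq[:,:2]-tq[:,:2].mean(0),full_matrices=False)[2][0])
f=lambda x,y:(215+x/4,130+y/4)
for nm,x,y,z in(('open',632,168,.052),('mark+',632,103,.052),('mark-',631,230,.052),('railTL',20,80,.062),('stopL mid',28,145,.062),('stopR mid',760,168,.062),('boltA',93,463,.116),('boltB',211,461,.116),('bottle',358,448,.166),('platL',335,160,.052),('platR',695,165,.052)):
    print(nm,atz('top',*f(x,y),z),'depth',atd('top',*f(x,y),np.load('top1.npy')))
g=lambda x,y:(220+x/4,140+y/4)
for nm,tp,sp in(('mark+',(632,103),(155,94)),('mark-',(631,230),(258,105)),('bolt far end',(211,461),(438,334)),):
    print(nm,tri('top',f(*tp),'side',g(*sp)))
E
```

```text
z map rows x cols 298..344 step2
148 [ -5  50  52  49  51  52  53 111 112 108 108 118 108 137 138 144   1   0   0   2   2   0  -2]
151 [  1  54  52  55  54  51  50 112 109 104 112 110 111 142 141 141 101  98  55  55 102  49  49]
154 [ 36  50  48  90  92  53  45 104 108 107 107 108 108 141 138 138 105  96  93  92 101  49  54]
157 [ 38  52  54  96 100  97 102 109 110 112 110 106 106 139 143 141 106  98  93  94 102  48  55]
160 [ 37  53  51 103 105 105 100 109 110 111 106 115 110 142 139 140 102 104  98  90 101  52  53]
163 [ 39  52  48 105  97 104  99 110 106 110 113 106 111 137 138 139 104 102  95  91  99  47  55]
166 [ 14  57  66 104 110 101 102 110 107 110 109 111 111 141 138 140 101 104  93  90 103  49  48]
169 [  9  51  78 100 103 100 102 110 105 108 113 111 129 141 143 137 103 107  93  91  51  52  56]
172 [  11   51   85   93   91   96   92  104  112  108  109  109  137 1219  139  139  106  104  100   91   55   51   54]
175 [ 42  51  52  91  88  86  89 105 112 109 110 113 112 116 112  90 104 102  98  96  48  50  56]
178 [ 43  50  53  54  48  50  93 110 110 106 108 111 110 107 107
[... 1014 characters left out ...]
052] depth [ 0.569 -0.156  0.05 ]
railTL [0.662 0.18  0.062] depth [0.68  0.187 0.002]
stopL mid [0.625 0.175 0.062] depth [0.624 0.175 0.062]
stopR mid [ 0.598 -0.226  0.062] depth [ 0.598 -0.226  0.062]
boltA [0.44  0.137 0.116] depth [0.441 0.137 0.113]
boltB [0.44  0.076 0.116] depth [0.44  0.077 0.113]
bottle [0.438 0.003 0.166] depth [0.439 0.003 0.162]
platL [0.613 0.006 0.052] depth [0.623 0.005 0.015]
platR [ 0.604 -0.193  0.052] depth [ 0.604 -0.193  0.05 ]
mark+ (array([ 0.641, -0.161,  0.047]), np.float64(0.0008778251107100631))
mark- (array([ 0.569, -0.156,  0.048]), np.float64(0.0004021682454650755))
bolt far end (array([0.441, 0.077, 0.106]), np.float64(0.0013469032019261791))
```

Call:
{"api": "apply_moves", "payload": {"increments": [[0,0,0,0,0,-8.59,45],[0,0,0,0,0,-8.59,45],[-11,-32,0,0,0,0,45],[-11,-32,0,0,0,0,45],[-11,-32,0,0,0,0,45],[-11,-32,0,0,0,0,45],[-11,-32,0,0,0,0,45],[-11,-32,0,0,0,0,45],[-11,-32,0,0,0,0,45],[-11,-32,0,0,0,0,45],[-11,-32,0,0,0,0,45],[-11,-32,0,0,0,0,45],[-11,-32,0,0,0,0,45],[-11,-32,0,0,0,0,45],[-11,-32,0,0,0,0,45],[-11,-32,0,0,0,0,45],[-11,-32,0,0,0,0,45],[-11,-32,0,0,0,0,45],[-11,-32,0,0,0,0,45],[-11,-32,0,0,0,0,45]]}}

```text
clock: 2.1
ee_pos: [0.3829, -0.0074, 0.231]
ee_rot: [0.036, 0.999, 0.0, -0.0]
ft_force: [0.4, 0.5, -0.7]
gripper_width: 0.0454
grasp_force: 0.0
```

```bash
cat >> h.py <<'E'
from scipy.spatial.transform import Rotation as Rn
np.set_printoptions(precision=4,suppress=True,linewidth=160)
def togo(x,y,z,yawy=None):
    o=arm.get_obs(); R=Rn.from_quat(o['ee_rot']).as_matrix()
    print('t',o['clock'],'tcp',o['ee_pos'],'yaw_y',np.degrees(np.arctan2(R[1,1],R[0,1])),'zax',R[:,2],'tool mm',R.T@(np.array([x,y,z])-o['ee_pos'])*1000,'F',o['ft_force'],'w',o['gripper_width'],o['grasp_force'],'j6',o['joint_pos'][5])
E
python3 - <<'E'
from h import *
togo(.612,-.047,.117)
for n in('top','side'):
    Q=cloud(n,np.load(n+'1.npy')).reshape(-1,3); m=(Q[:,0]>.55)&(Q[:,0]<.72)&(Q[:,1]>.18)&(Q[:,1]<.4)&(Q[:,2]>.07); q=Q[m]
    for a in np.arange(.55,.72,.03):
        s=q[(q[:,0]>=a)&(q[:,0]<a+.03)]
        if len(s)>5: print(n,round(a,2),np.percentile(s[:,1],[1,10]),s[:,2].max())
E
```

```text
t 2.1 tcp [ 0.3829 -0.0074  0.231 ] yaw_y 85.9208650124475 zax [-0.0002  0.0002 -1.    ] tool mm [-231.373   -23.2659  113.9188] F [ 0.3967  0.5296 -0.6629] w 0.04538274969714358 0.0 j6 -1.702822225259659
top 0.58 [0.2663 0.2884] 0.2820967534824028
top 0.61 [0.2483 0.2643] 0.28707801788605675
top 0.64 [0.2596 0.2836] 0.2874773394326258
top 0.67 [0.2506 0.263 ] 0.287526760682022
top 0.7 [0.2496 0.2699] 0.3233457424511014
side 0.58 [0.2715 0.3052] 0.27965431017227416
side 0.61 [0.2973 0.3155] 0.2844429356731596
side 0.64 [0.2952 0.3087] 0.28403752276428584
side 0.67 [0.2945 0.3103] 0.28478237852365956
side 0.7 [0.2879 0.3022] 0.32090389326289487
```

Call:
{"api": "apply_moves", "payload": {"increments": [[-23,-2.3,0,0,0,0,45],[-23,-2.3,0,0,0,0,45],[-23,-2.3,0,0,0,0,45],[-23,-2.3,0,0,0,0,45],[-23,-2.3,0,0,0,0,45],[-23,-2.3,0,0,0,0,45],[-23,-2.3,0,0,0,0,45],[-23,-2.3,0,0,0,0,45],[-23,-2.3,0,0,0,0,45],[-24,-2.5,0,0,0,0,45],[0,0,20,0,0,0,45],[0,0,20,0,0,0,45],[0,0,20,0,0,0,45],[0,0,20,0,0,0,45],[0,0,20,0,0,0,45],[0,0,12,0,0,0,45],[0,0,0,0,0,0,5],[0,0,0,0,0,0,5],[0,0,0,0,0,0,5],[0,0,0,0,0,0,5]]}}

```text
clock: 4.1
ee_pos: [0.6122, -0.0457, 0.12]
ee_rot: [0.035, 0.999, -0.0, 0.0]
ft_force: [0.3, -1.0, -2.7]
gripper_width: 0.0127
grasp_force: 60.6
```

```bash
python3 - <<'E'
from h import *
togo(.612,-.047,.117)
E
```

```text
t 4.1 tcp [ 0.6122 -0.0457  0.12  ] yaw_y 85.94793194431819 zax [ 0.0009 -0.0005 -1.    ] tool mm [ 0.1139 -1.2641  2.958 ] F [ 0.3184 -1.0039 -2.656 ] w 0.012723239505822046 60.55896520614624 j6 -1.6886519295714182
```

Call:
{"api": "apply_moves", "payload": {"increments": [[0,5,0,0,0,0,5],[0,10,0,0,0,0,5],[0,10,0,0,0,0,5],[0,10,0,0,0,0,5],[0,10,0,0,0,0,5],[0,10,0,0,0,0,5],[0,10,0,0,0,0,5],[0,10,0,0,0,0,5],[0,10,0,0,0,0,5],[0,10,0,0,0,0,5],[0,10,0,0,0,0,5],[0,10,0,0,0,0,5],[0,10,0,0,0,0,5],[0,5,0,0,0,0,5]]}}

```text
clock: 5.5
ee_pos: [0.6211, 0.0858, 0.1199]
ee_rot: [0.035, 0.999, 0.001, -0.0]
ft_force: [-3.3, -1.5, 4.3]
gripper_width: 0.0126
grasp_force: 61.6
```

```bash
python3 - <<'E'
from h import *
togo(.612+.0107,-.047+.155,.12)
p,d=arm.snapshot('top'); T=cloud('top',d)
# rail-frame y profile of plate/stop: sample along rail lip line x offset -25 mm
rx=np.array([.9977,-.068]);ry=np.array([.068,.9977]); o=np.array([.6115,-.0255])
q=T.reshape(-1,3); a=(q[:,:2]-o)@rx; b=(q[:,:2]-o)@ry
for off in(-.03,.03):
  m=(abs(a-off)<.006)
  for y in np.arange(-.21,.225,.005):
    s=m&(abs(b-y)<.0025)
    if s.sum() and (y<-.05 or y>.12): print(round(y,3),int(np.median(q[s,2])*1000),end='; ')
  print()
cv2.imwrite('pics/top2.png',cv2.resize(p[130:280,195:415],None,fx=3.6,fy=3.6,interpolation=cv2.INTER_CUBIC))
E
```

```text
t 5.5 tcp [0.6211 0.0858 0.1199] yaw_y 85.96648692428468 zax [-0.0001  0.001  -1.    ] tool mm [-0.0371 22.2478 -0.0854] F [-3.3227 -1.488   4.3464] w 0.01260152431388619 61.62316918373108 j6 -1.4759824394174512
-0.21 59; -0.205 61; -0.2 59; -0.195 52; -0.19 37; -0.185 40; -0.18 39; -0.175 39; -0.17 39; -0.165 40; -0.16 38; -0.155 40; -0.15 38; -0.145 39; -0.14 38; -0.135 37; -0.13 40; -0.125 40; -0.12 39; -0.115 39; -0.11 40; -0.105 39; -0.1 39; -0.095 40; -0.09 40; -0.085 39; -0.08 40; -0.075 41; -0.07 39; -0.065 39; -0.06 38; -0.055 40; 0.12 385; 0.125 386; 0.13 387; 0.135 444; 0.14 448; 0.145 448; 0.15 479; 0.155 482; 0.16 481; 0.165 478; 
-0.21 59; -0.205 62; -0.2 63; -0.195 57; -0.19 39; -0.185 40; -0.18 40; -0.175 38; -0.17 39; -0.165 40; -0.16 39; -0.155 39; -0.15 40; -0.145 40; -0.14 39; -0.135 40; -0.13 38; -0.125 40; -0.12 41; -0.115 38; -0.11 39; -0.105 40; -0.1 41; -0.095 39; -0.09 38; -0.085 41; -0.08 39; -0.075 40; -0.07 39; -0.065 38; -0.06 40; -0.055 38; 0.12 451; 0.125 449; 0.13 448; 0.135 449; 0.14 447; 0.145 449; 0.15 446; 0.155 450; 0.16 451; 0.165 452;
```

View pics/top2.png

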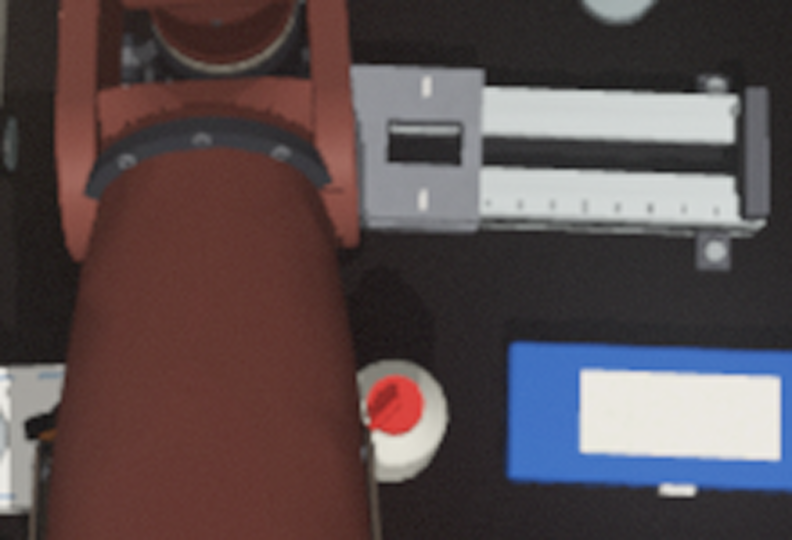

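The carriage has followed the gripper. The opening is now at (426,143) in this crop, with about 22 mm left. I'll go on slowly over the detent.

Call:
{"api": "apply_moves", "payload": {"increments": [[0,4,0,0,0,0,5],[0,4,0,0,0,0,5],[0,4,0,0,0,0,5],[0,3,0,0,0,0,5],[0,2,0,0,0,0,5],[0,2,0,0,0,0,5],[0,0,0,0,0,0,5]]}}

```text
clock: 6.25
ee_pos: [0.6221, 0.1009, 0.1199]
ee_rot: [0.035, 0.999, -0.003, -0.001]
ft_force: [-4.5, -8.3, 6.5]
gripper_width: 0.0126
grasp_force: 61.7
```

Call:
{"api": "apply_moves", "payload": {"increments": [[0,2,0,0,0,0,5],[0,2,0,0,0,0,5],[0,2,0,0,0,0,5],[0,0,0,0,0,0,5]]}}

```text
clock: 6.65
ee_pos: [0.6227, 0.1092, 0.1199]
ee_rot: [0.036, 0.999, 0.0, -0.0]
ft_force: [-3.8, -0.4, 6.0]
gripper_width: 0.0129
grasp_force: 61.6
```

Call:
{"api": "apply_moves", "payload": {"increments": [[0,2,0,0,0,0,5],[0,2,0,0,0,0,5],[0,0,0,0,0,0,5]]}}

```text
clock: 6.95
ee_pos: [0.6228, 0.1103, 0.1199]
ee_rot: [0.035, 0.999, -0.003, -0.001]
ft_force: [-4.6, -10.2, 7.1]
gripper_width: 0.0128
grasp_force: 61.8
```

Call:
{"api": "apply_moves", "payload": {"increments": [[0,3,0,0,0,0,5],[0,0,0,0,0,0,5],[0,0,0,0,0,0,5]]}}

```text
clock: 7.25
ee_pos: [0.6228, 0.1104, 0.1199]
ee_rot: [0.035, 0.999, -0.006, -0.001]
ft_force: [-5.8, -17.3, 7.6]
gripper_width: 0.0127
grasp_force: 61.8
```

Call:
{"api": "apply_moves", "payload": {"increments": [[0,-6,0,0,0,0,5],[0,0,0,0,0,0,45],[0,0,0,0,0,0,45],[0,0,0,0,0,0,45],[0,0,-20,0,0,0,45],[0,0,-30,0,0,0,45],[0,0,-30,0,0,0,45],[0,0,-30,0,0,0,45],[25,0,-10,0,0,0,45],[25,0,0,0,0,8.5,45],[25,0,0,0,0,8.5,45],[25,0,0,0,0,8.5,45],[0,0,0,0,0,8.5,45],[0,0,0,0,0,8.5,45],[0,0,0,0,0,8.5,45],[0,0,0,0,0,8.5,45],[0,0,0,0,0,8.5,45],[0,0,0,0,0,8.5,45],[0,0,0,0,0,8.5,45]]}}

```text
clock: 9.15
ee_pos: [0.5255, 0.1286, 0.2391]
ee_rot: [0.703, 0.711, 0.0, 0.0]
ft_force: [-0.1, -0.7, 0.5]
gripper_width: 0.045
grasp_force: 0.0
```

```bash
python3 - <<'E'
from h import *
togo(.4415,.107,.22)
for n in('side','top'):
    p,d=arm.snapshot(n); np.save(n+'3.npy',d); cv2.imwrite(f'pics/{n}3full.png',p)
t=cv2.imread('pics/top3full.png'); s=cv2.imread('pics/side3full.png')
a=cv2.resize(t[130:280,215:355],None,fx=2.8,fy=2.8,interpolation=cv2.INTER_CUBIC)
b=cv2.resize(s[140:290,220:360],None,fx=2.8,fy=2.8,interpolation=cv2.INTER_CUBIC)
cv2.imwrite('pics/c3.png',np.hstack([a,b]))
E
```

```text
t 9.15 tcp [0.5255 0.1286 0.2391] yaw_y 0.6128217946427313 zax [ 0.0004  0.0003 -1.    ] tool mm [-20.7177 -84.1911  19.0717] F [-0.087  -0.6841  0.5011] w 0.04497015803048144 0.0 j6 0.09934238264335475
```

View pics/c3.png

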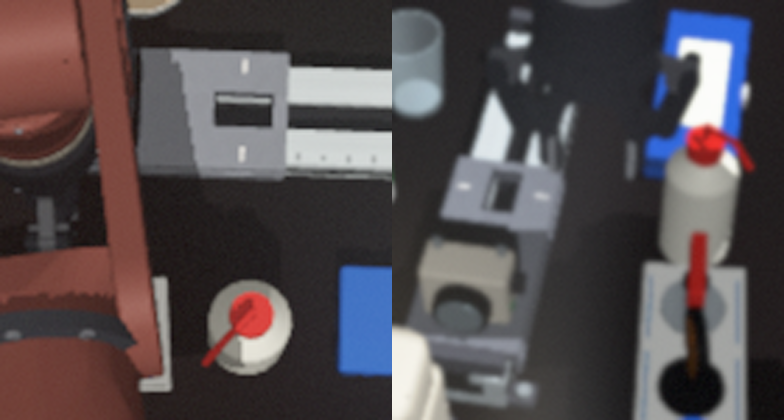

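The side half shows the carriage against the front stop. The marks are at (244,66) and (241,153) in the top half, and at (463,186) and (541,196) in the side half. The bolt is undisturbed, so I'll triangulate the marks.

```bash
python3 - <<'E'
from h import *
f=lambda x,y:(215+(x+.5)/2.8-.5,130+(y+.5)/2.8-.5); g=lambda x,y:(220+(x-392+.5)/2.8-.5,140+(y+.5)/2.8-.5)
M=[]
for tp,sp in(((244.5,66),(463,186)),((241,153),(541,196))):
    print(tri('top',f(*tp),'side',g(*sp)),atz('top',*f(*tp),.052),atz('side',*g(*sp),.052)); M.append(atz('top',*f(*tp),.052)); M.append(atz('side',*g(*sp),.052))
print(np.mean(M,0),atz('top',*f(243.5,110),.052))
E
```

```text
(array([ 0.6526, -0.0028,  0.049 ]), np.float64(0.0005757949312337654)) [ 0.6514 -0.0027  0.052 ] [ 0.6522 -0.0004  0.052 ]
(array([0.5811, 0.0024, 0.0497]), np.float64(0.00047610064196282353)) [0.5803 0.0025 0.052 ] [0.5811 0.0042 0.052 ]
[0.6163 0.0009 0.052 ] [ 0.6153 -0.0006  0.052 ]
```

Call:
{"api": "apply_moves", "payload": {"increments": [[-5,-20,0,0,0,0,45],[-5,-20,0,0,0,0,45],[-5,-20,0,0,0,0,45],[-5,-20,0,0,0,0,45],[-1,-4,0,0,0,0,45],[0,0,20,0,0,0,45],[0,0,20,0,0,0,45],[0,0,20,0,0,0,45],[0,0,10,0,0,0,45],[0,0,0,0,0,0,45]]}}

```text
clock: 10.25
ee_pos: [0.4408, 0.1057, 0.1677]
ee_rot: [0.701, 0.713, -0.001, -0.001]
ft_force: [0.0, 0.6, 0.0]
gripper_width: 0.0452
grasp_force: 0.0
```

```bash
python3 - <<'E'
from h import *
togo(.4415,.107,.087)
p,d=arm.snapshot('side'); cv2.imwrite('pics/s4.png',cv2.resize(p[170:290,260:400],None,fx=5,fy=5,interpolation=cv2.INTER_CUBIC))
E
```

```text
t 10.25 tcp [0.4408 0.1057 0.1677] yaw_y 1.008972438379999 zax [-0.0033 -0.0002 -1.    ] tool mm [ 1.2668  1.0014 80.6756] F [0.0269 0.5727 0.0014] w 0.045229585802462766 0.0 j6 0.06264859774872626
```

View pics/s4.png

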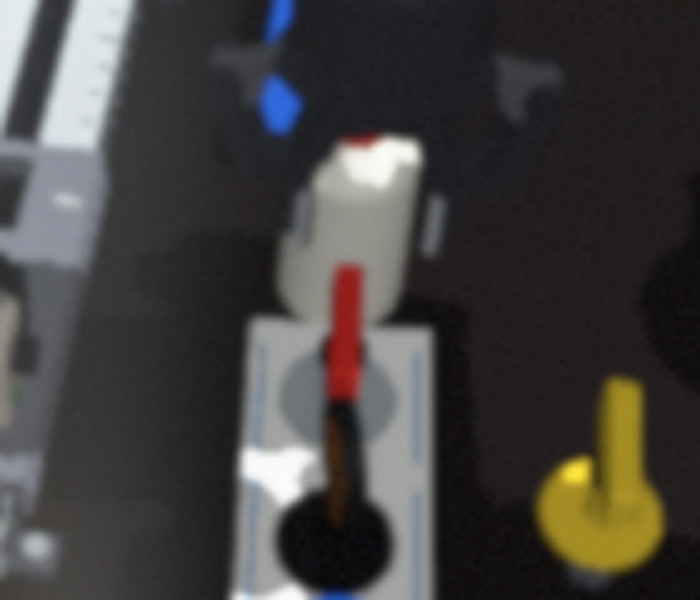

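The side crop shows the open fingers (303,215) and (433,225) straddling the line of the red grip (348,330), with no contact with the bottle. I'll lower and grasp.

Call:
{"api": "apply_moves", "payload": {"increments": [[1,1,10,0,0,0,45],[0,0,15,0,0,0,45],[0,0,15,0,0,0,45],[0,0,15,0,0,0,45],[0,0,15,0,0,0,45],[0,0,10,0,0,0,45],[0,0,0,0,0,0,45],[0,0,0,0,0,0,5],[0,0,0,0,0,0,5],[0,0,0,0,0,0,5],[0,0,0,0,0,0,5]]}}

```text
clock: 11.4
ee_pos: [0.4435, 0.1067, 0.0903]
ee_rot: [0.701, 0.713, 0.001, 0.001]
ft_force: [-0.9, -0.9, 3.4]
gripper_width: 0.0129
grasp_force: 59.8
```

```bash
python3 - <<'E'
from h import *
togo(.4415,.1065,.087)
E
```

```text
t 11.4 tcp [0.4435 0.1067 0.0903] yaw_y 0.9410616106300829 zax [ 0.0019  0.     -1.    ] tool mm [-0.1641 -2.0403  3.3299] F [-0.8982 -0.8803  3.3717] w 0.012916145222318596 59.77806508541107 j6 0.06576151715849538
```

Call:
{"api": "apply_moves", "payload": {"increments": [[0,0,-5,0,0,0,5],[0,0,-15,0,0,0,5],[0,0,-20,0,0,0,5],[0,0,-20,0,0,0,5],[0,0,-20,0,0,0,5],[0,0,-20,0,0,0,5],[0,0,-10,0,0,4.9,5],[-9.4,17.9,0,0,0,0,5],[-9.4,17.9,0,0,0,0,5],[-9.4,17.9,0,0,0,0,5],[-9.4,17.9,0,0,0,0,5],[-9.4,17.9,0,0,0,0,5],[-9.4,17.9,0,0,0,0,5],[-9.4,17.9,0,0,0,0,5],[-9.4,17.9,0,0,0,0,5],[-9.4,17.9,0,0,0,0,5],[-9.4,17.9,0,0,0,0,5],[0,0,10,0,0,0,5],[0,0,10,0,0,0,5],[0,0,0,0,0,0,5]]}}

```text
clock: 13.4
ee_pos: [0.6116, 0.0013, 0.1757]
ee_rot: [0.731, 0.682, -0.002, -0.003]
ft_force: [-1.6, -0.2, -1.5]
gripper_width: 0.0131
grasp_force: 59.1
```

```bash
python3 - <<'E'
from h import *
togo(.6157,.0005,.18)
p,d=arm.snapshot('side'); np.save('side5.npy',d); cv2.imwrite('pics/s5.png',cv2.resize(p[150:270,210:330],None,fx=5,fy=5,interpolation=cv2.INTER_CUBIC))
E
```

```text
t 13.4 tcp [0.6116 0.0013 0.1757] yaw_y -3.949319071727996 zax [-0.0072  0.0011 -1.    ] tool mm [-0.5312  4.1334 -4.3171] F [-1.595  -0.2248 -1.4507] w 0.013085174537463454 59.08958584070206 j6 -0.043889668703368134
```

View pics/s5.png

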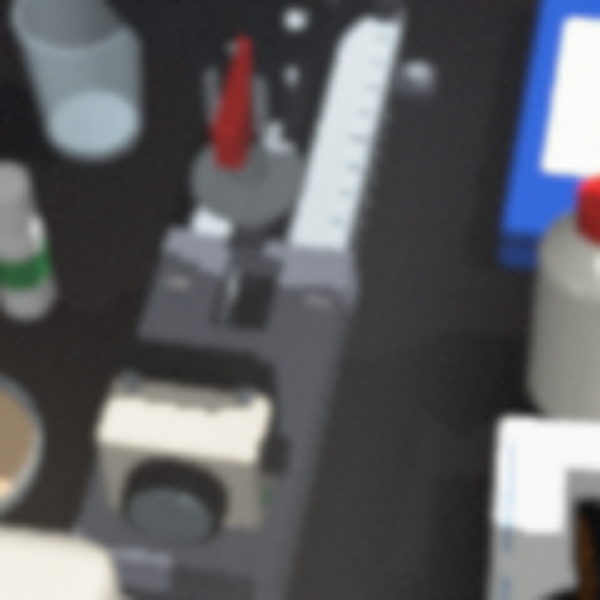

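The bolt hangs upright in the gripper. The grip's near end is at (231,165) and the flange at (245,185), above the opening at (248,298). Now I'll compare the bolt and the opening within the same view.

```bash
python3 - <<'E'
from h import *
p,d=arm.snapshot('side'); Q=cloud('side',d); b=p.astype(int)
o=arm.get_obs()['ee_pos']; print(o)
m=(b[...,2]>90)&(b[...,1]<70)&(b[...,0]<80); m&=(abs(Q[...,0]-.61)<.05)&(abs(Q[...,1])<.06)&(Q[...,2]>.1); q=Q[m]
print(m.sum(),np.percentile(q,[3,50,97],axis=0)); tq=q[q[:,2]>.195]; print(tq.mean(0),len(tq),np.linalg.svd(tq[:,:2]-tq[:,:2].mean(0),full_matrices=False)[2][0])
# per y-slice x mid
for y in np.arange(-.03,.04,.01):
    s=tq[abs(tq[:,1]-y)<.005]
    if len(s)>2: print(round(y,2),(s[:,0].min()+s[:,0].max())/2,s[:,0].mean(),len(s))
# opening: through hole z<.046 points & marks in side
w=(Q[...,2]>.044)&(Q[...,2]<.06)&(b.min(2)>150)&(abs(Q[...,0]-.616)<.05)&(abs(Q[...,1])<.02); n,l,st,c=cv2.connectedComponentsWithStats(w.astype(np.uint8))
for i in range(1,n): print(st[i,4],c[i],atz('side',*c[i],.052))
E
```

```text
[0.6131 0.0012 0.1779]
668 [[ 0.5659 -0.041   0.1875]
 [ 0.6133  0.0245  0.5165]
 [ 0.6366  0.0592  0.5405]]
[0.6094 0.0151 0.4665] 632 [0.081  0.9967]
-0.03 0.5967912072584136 0.5983824718098348 51
-0.02 0.6078445924184925 0.621793102499307 28
-0.01 0.62451540625918 0.6222540445445067 30
0.0 0.6230148402569764 0.6213204839626092 33
0.01 0.621378189918558 0.620238538085087 40
0.02 0.6209903331363376 0.6206712463291405 45
0.03 0.6223661267628324 0.618466023714815 47
0.04 0.6286695236387617 0.6246897031007544 17
```

```bash
python3 - <<'E'
from h import *
p,d=arm.snapshot('side'); Q=cloud('side',d); b=p.astype(int)
togo(.617,.0007,.178)
m=(b[...,2]>80)&(b[...,1]<70)&(b[...,0]<80); m&=(abs(Q[...,0]-.61)<.05)&(abs(Q[...,1])<.06)&(Q[...,2]>.1)&(Q[...,2]<.215); tq=Q[m]
print(len(tq),np.percentile(tq,[3,50,97],axis=0))
for y in np.arange(-.03,.04,.01):
    s=tq[(abs(tq[:,1]-y)<.005)]
    if len(s)>2: print(round(y,2),(s[:,0].min()+s[:,0].max())/2,s[:,0].mean(),s[:,2].mean(),len(s))
for (u,v) in((177,282),(317,298)):
    c0=(210+u/5,150+v/5); print(atz('side',*c0,.052))
E
```

```text
t 13.55 tcp [0.6138 0.0011 0.1787] yaw_y -3.928932657532203 zax [-0.0014  0.0003 -1.    ] tool mm [-0.2218  3.2517  0.7379] F [-0.6493 -0.0479 -2.2047] w 0.013009538500229428 59.092441499233246 j6 -0.043978936064336414
152 [[ 0.6065 -0.0158  0.1808]
 [ 0.6133  0.0196  0.2012]
 [ 0.6198  0.0359  0.2049]]
-0.02 0.6148671166619817 0.6145741114547895 0.20242251852319254 5
-0.01 0.6210402271939035 0.6158226708696733 0.1988187523637304 16
0.0 0.6141626936952462 0.6147198537744297 0.20201230490912886 13
0.01 0.6161016712714344 0.6134987891460207 0.20259779785033424 23
0.02 0.6134095791666689 0.6112693537527597 0.19820172432662597 30
0.03 0.6134226490560868 0.6132810627134971 0.19479329476614227 55
0.04 0.6135552179373467 0.61308307273003 0.19432960731442184 10
[0.6511 0.0004 0.052 ]
[0.5798 0.0039 0.052 ]
```

Call:
{"api": "apply_moves", "payload": {"increments": [[0,2.2,10,0,0,0,5],[0,0,15,0,0,0,5],[0,0,15,0,0,0,5],[0,0,5,0,0,0,5],[0,0,0,0,0,0,5],[0,0,0,0,0,0,5],[0,0,0,0,0,0,5]]}}

```text
clock: 14.25
ee_pos: [0.6176, 0.0002, 0.135]
ee_rot: [0.731, 0.682, 0.0, 0.001]
ft_force: [-1.3, -0.1, -1.9]
gripper_width: 0.0128
grasp_force: 59.1
```

```bash
python3 - <<'E'
from h import *
p,d=arm.snapshot('side')
togo(.616,.0007,.0923)
cv2.imwrite('pics/s6.png',cv2.resize(p[165:235,220:310],None,fx=8,fy=8,interpolation=cv2.INTER_CUBIC))
E
```

```text
t 14.3 tcp [0.6177 0.0003 0.1352] yaw_y -3.9644797111418217 zax [ 0.0017 -0.0002 -1.    ] tool mm [ 0.3308 -1.7995 42.9043] F [ 0.2507  1.1797 -2.4398] w 0.012764983221058547 59.13259953260422 j6 -0.04391827681782769
```

View pics/s6.png

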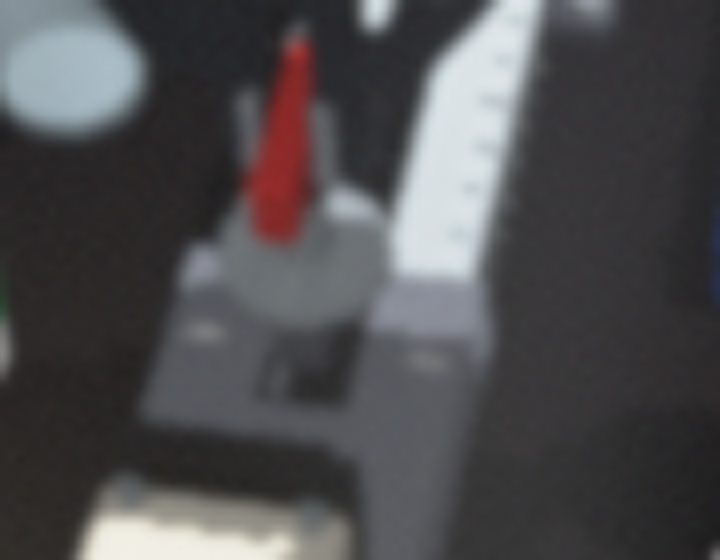

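The flange's top centre is at about (303,257) in the crop, and the marks are at (207,332) and (430,360). I'll compare them in this one view.

```bash
python3 - <<'E'
from h import *
c=lambda u,v:(220+(u+.5)/8-.5,165+(v+.5)/8-.5)
print('flange',atz('side',*c(303,257),.101),atz('side',*c(218,257),.101),atz('side',*c(390,257),.101))
a=atz('side',*c(207,332),.052);b=atz('side',*c(430,360),.052); print(a,b,(a+b)/2)
C,R,t=cam('side')
E
```

```text
flange [0.6167 0.0079 0.101 ] [0.6421 0.0104 0.101 ] [0.5907 0.0053 0.101 ]
[ 0.6512 -0.0007  0.052 ] [0.5801 0.0038 0.052 ] [0.6156 0.0015 0.052 ]
```

```bash
python3 - <<'E'
from h import *
c=lambda u,v:(220+(u+.5)/8-.5,165+(v+.5)/8-.5)
print('near bottom',atz('side',*c(275,241),.135),'far top',atz('side',*c(299,38),.161),'flange front bottom',atz('side',*c(303,328),.095), 'hole near edge',atz('side',*c(305,405),.052))
E
```

```text
near bottom [0.6193 0.0322 0.135 ] far top [ 0.6192 -0.0245  0.161 ] flange front bottom [0.6137 0.0306 0.095 ] hole near edge [0.6163 0.0255 0.052 ]
```

Call:
{"api": "apply_moves", "payload": {"increments": [[0,-1,5,0,0,0,5],[0,0,5,0,0,0,5],[0,0,5,0,0,0,5],[0,0,5,0,0,0,5],[0,0,0,0,0,0,5],[0,0,0,0,0,0,5]]}}

```text
clock: 14.9
ee_pos: [0.6157, 0.0005, 0.1138]
ee_rot: [0.731, 0.682, -0.0, -0.0]
ft_force: [1.2, -0.1, -1.4]
gripper_width: 0.0131
grasp_force: 59.1
```

Call:
{"api": "apply_moves", "payload": {"increments": [[0,0,4,0,0,0,5],[0,0,4,0,0,0,5],[0,0,0,0,0,0,5],[0,0,0,0,0,0,5]]}}

```text
clock: 15.3
ee_pos: [0.6158, 0.0004, 0.106]
ee_rot: [0.731, 0.682, -0.0, -0.0]
ft_force: [1.0, 0.4, -2.2]
gripper_width: 0.013
grasp_force: 59.1
```

Call:
{"api": "apply_moves", "payload": {"increments": [[0,0,4,0,0,0,5],[0,0,4,0,0,0,5],[0,0,3,0,0,0,5],[0,0,0,0,0,0,5],[0,0,0,0,0,0,5]]}}

```text
clock: 15.8
ee_pos: [0.6158, 0.0004, 0.095]
ee_rot: [0.731, 0.682, -0.0, -0.0]
ft_force: [-0.3, 0.2, -1.7]
gripper_width: 0.0132
grasp_force: 59.1
```

Call:
{"api": "apply_moves", "payload": {"increments": [[0,0,1.5,0,0,0,5],[0,0,1,0,0,0,5],[0,0,1,0,0,0,5],[0,0,0,0,0,0,5],[0,0,0,0,0,0,5]]}}

```text
clock: 16.3
ee_pos: [0.6161, 0.0004, 0.0924]
ee_rot: [0.731, 0.682, 0.0, 0.0]
ft_force: [-1.0, 0.0, 2.7]
gripper_width: 0.0126
grasp_force: 59.6
```

Call:
{"api": "apply_moves", "payload": {"increments": [[0,0,1,0,0,0,5],[0,0,0,0,0,0,5],[0,0,0,0,0,0,5]]}}

```text
clock: 16.6
ee_pos: [0.6161, 0.0004, 0.0924]
ee_rot: [0.731, 0.682, -0.0, 0.0]
ft_force: [-4.4, -0.1, 6.6]
gripper_width: 0.0133
grasp_force: 60.4
```

Seated (z stopped, contact force rising). Now the quarter turn.

Call:
{"api": "apply_moves", "payload": {"increments": [[0,0,0,0,0,-7.5,5],[0,0,0,0,0,-7.5,5],[0,0,0,0,0,-7.5,5],[0,0,0,0,0,-7.5,5],[0,0,0,0,0,-7.5,5],[0,0,0,0,0,-7.5,5],[0,0,0,0,0,-7.5,5],[0,0,0,0,0,-7.5,5],[0,0,0,0,0,-7.5,5],[0,0,0,0,0,-7.5,5],[0,0,0,0,0,-7.5,5],[0,0,0,0,0,-7.5,5],[0,0,0,0,0,0,5],[0,0,0,0,0,0,5],[0,0,0,0,0,0,5]]}}

```text
clock: 18.1
ee_pos: [0.6175, 0.001, 0.0923]
ee_rot: [0.036, 0.999, 0.001, 0.002]
ft_force: [-0.4, 1.7, 5.0]
gripper_width: 0.013
grasp_force: 60.2
```

```bash
python3 - <<'E'
from h import *
togo(.616,.0007,.0923); print(arm.get_obs()['moment'])
E
```

```text
t 18.1 tcp [0.6175 0.001  0.0923] yaw_y 85.84279617531308 zax [ 0.0034  0.0009 -1.    ] tool mm [ 1.4666 -0.3847  0.026 ] F [-0.4471  1.748   5.0274] w 0.012964916387975003 60.198658257722855 j6 -1.611633622350557
[0.5703 0.1603 0.0332]
```

Call:
{"api": "apply_moves", "payload": {"increments": [[0,0,0,0,0,0,40],[0,0,0,0,0,0,40],[0,0,0,0,0,0,40],[0,0,-5,0,0,0,40],[0,0,-15,0,0,0,40],[0,0,-25,0,0,0,40],[0,0,-25,0,0,0,40],[0,0,-25,0,0,0,40],[0,0,-25,0,0,0,40],[30,0,0,0,0,0,40],[30,0,0,0,0,0,40],[30,0,0,0,0,0,40],[30,0,0,0,0,0,40],[0,0,0,0,0,0,40],[0,0,0,0,0,0,40]]}}

```text
clock: 19.6
ee_pos: [0.4967, 0.0087, 0.2122]
ee_rot: [0.035, 0.999, -0.0, 0.001]
ft_force: [0.3, -0.5, -0.2]
gripper_width: 0.04
grasp_force: 0.0
```

```bash
python3 - <<'E'
from h import *
togo(.616,.0007,.0923)
p,d=arm.snapshot('side')
cv2.imwrite('pics/s7.png',cv2.resize(p[145:290,210:360],None,fx=4,fy=4,interpolation=cv2.INTER_CUBIC))
E
```

```text
t 19.6 tcp [0.4967 0.0087 0.2122] yaw_y 86.03026669098669 zax [ 0.0029 -0.0004 -1.    ] tool mm [-119.2476    0.332   120.2248] F [ 0.3056 -0.531  -0.165 ] w 0.04004151880977315 0.0 j6 -1.6253534321017173
```

View pics/s7.png

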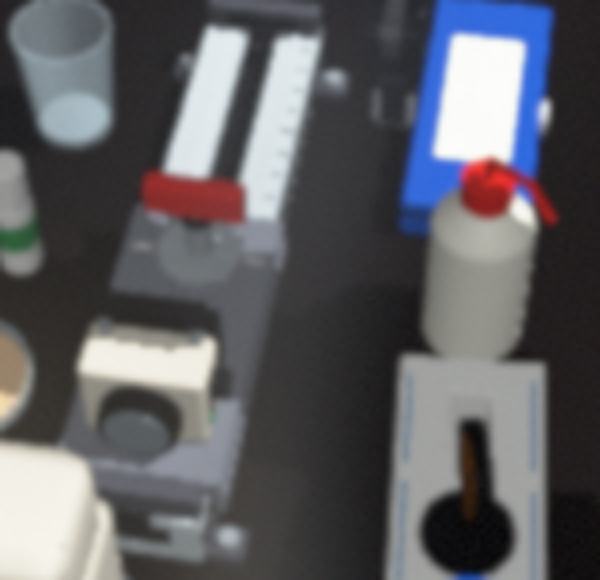

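The bolt stands seated, with its wings square across the rail (grip at (193,197), flange at (198,248)) and in line with the marks. The carriage is against its stop, the bystanders haven't moved, and the gripper is clear. I'll hand in.

```bash
python3 -c "
from plant import arm
print(arm.close_job())"
```

```text
the job is handed in; nothing more can be done
None
```

I handed the job in at about 20 s: the lamp carriage is home against its stop, and the red bolt is seated and twisted a quarter turn so its wings lie square across the rail. It has been let go and the gripper is clear; the last picture showed no bystander moved, but the hand-in gave no verdict.

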